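# Lay the breakfast place on the worktop

## Robot

A 6-joint arm with a two-finger parallel gripper is mounted at the origin on the work surface. World frame = base frame: x ahead of the robot, y to its left, z up, the work surface at z = 0. Lengths are in mm, angles in rad, forces in N, time in s.
With the tool pointing down it reaches from about 325 to 900 mm from the base axis. Payload 6.1 kg.
Tool frame: the origin (TCP) lies on the centre line of the jaws, within the pads' length; the fingertips stand 11 mm ahead of it and the grasp point (between the pads) lies 8 mm behind it; z points along the fingers, y is the line along which they close (so a half turn about z gives the same grasp; the last joint's range is limited). The gripper opens to 85 mm and grips with 20 to 120 N. Pads are 22 mm wide; open, the fingers measure 114 mm over their backs; the gripper's body (76 mm by 85 mm) begins 54 mm behind the grasp point. The pads swing forward as they close: fully open they stand 13 mm farther back than shut.
Start: joints at [1.015, 0.22, 1.526, -0, 1.395, -0.126], TCP at [260.428, 568.149, 242.3] pointing down, gripper open.
Joint ranges: [-2.98, 2.98], [-0.91, 2.08], [0.09, 2.57], [-1.24, 4.39], [0.2, 2.65], [-2.68, 2.68]. Speed limits (rad/s): [2.57, 2.57, 3.01, 3.14, 3.14, 3.14].

## Interface

Orientations are given as a unit quaternion [x, y, z, w].
In Python, from cell import telemetry, capture, camera_model, bot gives the robot as it stands.
- The arm moves only by the shell command python3 -m jog 'ROWS' [OPENING]. ROWS is text: rows parted by semicolons, each of 6 numbers parted by spaces: the shift along the tool's x, y, z normalised to -1 to 1, where 1 is 4 cm, then the turn, a rotation vector about the tool's x, y, z normalised to -1 to 1, where 1 is 4 degrees. In form: dx dy dz wx wy wz; .... A call has 1 to 5 rows; each row shifts and turns the commanded pose from where the row before left it, along the tool's axes as they then stand; what a row does not reach is not made up. A row lasts 1/12 s, in which the tool goes at most 41.7 mm and 7.16 degrees, less where a joint would pass 70% of its speed; a pose out of reach is approached as far as the arm can. A call with a number of a shift or a turn outside -1 to 1 is refused whole. A call with a gripper value outside its range is refused whole. OPENING is the opening, from -1 (shut) to 1 (fully open), set as the call begins (- or left out, the last holds). The fingers move at their own pace and stop on an object; the grip force is fixed at half the most. Time passes only in rows, so rows that do not move let the fingers close. It gives the time, the measured TCP pose, the force, the opening and the grip force at its end, in the units of the state.
- telemetry.observe(): the state, without advancing time (a new reading comes with each control period).
- capture(name): name is "scene" or "top" or "wrist"; returns (picture, depth): 384x512x3 uint8, red, green, blue; 384x512 float32, mm along the optical axis (not along the pixel's ray), 0 where there is no reading.
- camera_model(name): a dict with "intrinsics" (3x3 intrinsics, pixels), "R" (3x3) and "t" (3): a world point X has camera coordinates R X + t. Camera axes: x right, y down, z forward; pixel columns grow to the right and rows downward; lengths in mm; the calibration is good to about 2 mm. A picture is of the moment at which its call begins: read the wrist's pose just before it. camera_model takes no time and is no camera call; for the wrist camera it gives the pose at the moment of the call.
- bot.close_job(): hands the job in; it is judged then, once.
The state is a dict: "time_s": time; "joint_pos": joint angles; "joint_velocities": joint speeds; "joint_efforts": joint torques, N m; "eef_pos": TCP position; "eef_rot": TCP orientation; "contact_force": force on the tool from outside, world axes, zero at the start; "torque": the same for the moment, N m; "opening": opening from 0.0 (shut) to 1.0 (fully open); "grip_force": force on a finger pad.
Only numpy, scipy, OpenCV 4.12 (cv2) and the standard library are available. Lean on these libraries where they do the work, as an engineer would, in place of code of your own. Each camera call takes 0.05 s, during which the arm holds its last target. There are 200 camera calls.

## Task

Lay the breakfast place: draw the wooden coaster out of its caddy by its tab and lay it flat on the worktop on the side of the plate away from the butter dish, in line with the two and 3 cm clear of the plate's rim, then stand the cup in the middle of the coaster's disc. Stand the pepper mill in line midway between the plate and the butter dish, and the egg cup in the middle of the plate. Everything stands upright and let go at the end, and the jam jar, the canister and the salt shaker stay where they are.

Things in the scene. Friction and masses are not known exactly. Their poses are not given: they have to be found in the camera images.
- plate: round blue ceramic plate, 130 mm across the rim, 16 mm high, fixed to the worktop; flat floor 6 mm above the worktop, 90 mm across; origin at the centre of its underside, z up; its y axis lies along the line through plate and butter dish (the dish may be on its +y or -y side)
- butter_dish: closed white rectangular butter dish with a small wooden knob, 130 mm (its y) by 95 mm (its x), 54 mm high with the knob, fixed; origin at the centre of its underside; its y axis lies along the line through plate and dish; centres of plate and dish are 230 mm apart, leaving a 100 mm gap
- caddy: low dark-wood coaster caddy, fixed, 23 mm high, 96 mm wide (its y), open underneath and at its front (its -x side), its roof reaching from x = -20 to x = +54 mm of its own frame; the roof's underside is 15 mm above the worktop, inside width 86 mm; origin on the worktop. The coaster can leave only through the front, straight along the caddy's -x; it is clear of the roof after 60 mm
- coaster: loose light-wood coaster, 70 g: disc 80 mm across, 8 mm thick, with a 24 mm wide ear to its -x side carrying an upright tab 22 mm long (x), 12 mm thick (y), centred at x = -58 mm, its top 40 mm above the underside. Origin: centre of the disc's underside, z up. Starts on the worktop in the caddy, origin and axes within 5 mm of the caddy's, tab outside. The tab may end pointing any way
- cup: loose white straight-sided cup without a handle, 60 mm outside, 70 mm high, about 180 g; its foot is 50 mm across; origin at the centre of its underside, z up
- egg_cup: loose steel egg cup, 65 mm high, about 90 g: foot 46 mm across, thin stem, bowl 50 mm across from 42 mm up to the rim; origin at the centre of its underside, z up
- mill: loose dark-wood pepper mill, 125 mm high, about 160 g: foot 48 mm across, narrow waist, cylindrical head 38 mm across from 80 to 116 mm up, small steel ball on top; origin at the centre of its underside, z up
- jam_jar: bystander: closed amber glass jam jar with a white cap, 68 mm across, 95 mm high; origin at the centre of its underside
- canister: bystander: plain aluminium canister, 84 mm across, 110 mm high; origin at the centre of its underside
- salt: bystander: short glass salt shaker, 38 mm across, 60 mm high; origin at the centre of its underside
Mind the look-alikes: they are no part of the job. Of the things shaped like the plate, the blue one is meant.

How it is judged:
By the outcome, as a careful person would: the job done as asked, in the order asked, and still so for the second after the job is handed in, with the robot touching nothing.
It also fails if it takes over 106 s, if anything falls off the work surface, if the arm or the gripper's body presses on something with over 40 N, if the wrist force passes 120 N, or if a joint passes its speed limit or range.

## Working session

There is one attempt and no reset: what is moved stays moved. The work goes in short steps, Python scripts to look and compute and a shell command to move; the robot and the scene stay as the last step left them, time stands still between calls to the robot, and variables do not carry over. Pictures are saved under pics/ and viewed, at most 14 in all, crops included, and the job is handed in when it is done.

```bash
ls; mkdir -p pics
python3 - <<'E'
from cell import telemetry,capture,camera_model
import cv2,numpy as np
for n in("scene","top"):
    p,d=capture(n); cv2.imwrite(f"pics/{n}0.png",cv2.resize(p[:,:,::-1],(800,600))); np.savez(f"{n}0.npz",p=p,d=d,**camera_model(n))
    m=camera_model(n); print(n,m)
print(telemetry.observe())
E
```

```text
pics
scene {'intrinsics': array([[446.12297865,   0.        , 256.26218847],
       [  0.        , 446.12297865, 191.48404814],
       [  0.        ,   0.        ,   1.        ]]), 'R': array([[ 0.50447139,  0.86324509, -0.01779121],
       [ 0.70082246, -0.42141519, -0.57554941],
       [-0.50433769,  0.27787973, -0.81757345]]), 't': array([-273.08451775, -384.92633677, 1576.77142525])}
top {'intrinsics': array([[413.41985148,   0.        , 256.80106057],
       [  0.        , 413.41985148, 185.44198131],
       [  0.        ,   0.        ,   1.        ]]), 'R': array([[ 0.00937327, -0.99980128, -0.01759354],
       [-0.99268781, -0.00718621, -0.12049593],
       [ 0.12034556,  0.01859433, -0.99255791]]), 't': array([  -6.71226408,  573.70013267, 1042.14990122])}
{'time_s': 0.1, 'joint_pos': array([ 1.01492093e+00,  2.21178043e-01,  1.52749494e+00, -1.93187563e-05,
        1.39471535e+00, -1.26100152e-01]), 'joint_velocities': array([-0.00061703, -0.00236959, -0.00204015,  0.00086272, -0.00061052,
        0.0009762 ]), 'joint_efforts': array([ 1.53527413e-03, -4.98238635e+01, -3.90546191e+01, -1.31049665e-04,
        5.66888368e-03, -7.38528274e-05]), 'eef_pos': array([260.14313857, 567.70298638, 241.29049328]), 'eef_rot': array([ 2.13235890e-01,  9.77000332e-01, -8.49324880e-04, -2.91292381e-04]), 'contact_force': array([-0.00153966, -0.14684993,  0.57937303]), 'torque': array([-0.04233602,  0.02400524, -0.00253351]), 'grip_force': 0.0, 'opening': 0.9984159664922568}
```

View pics/top0.png

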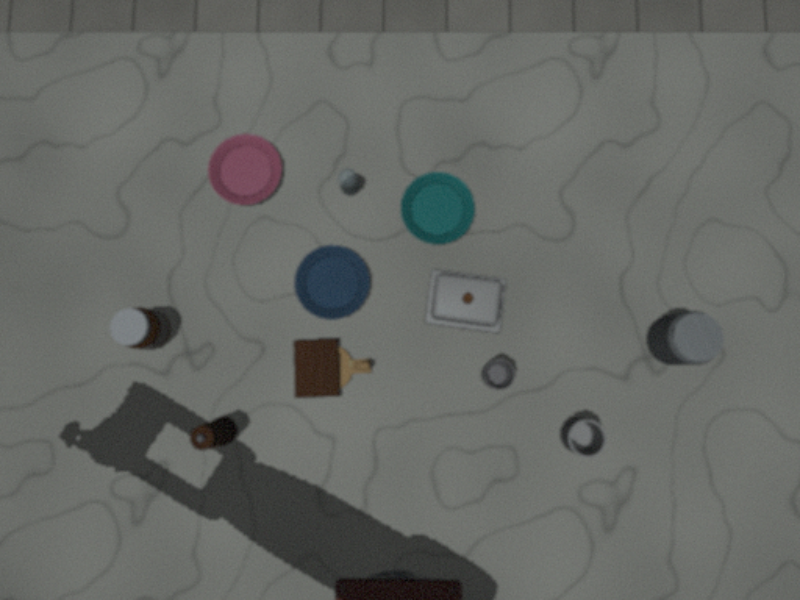

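View pics/scene0.png

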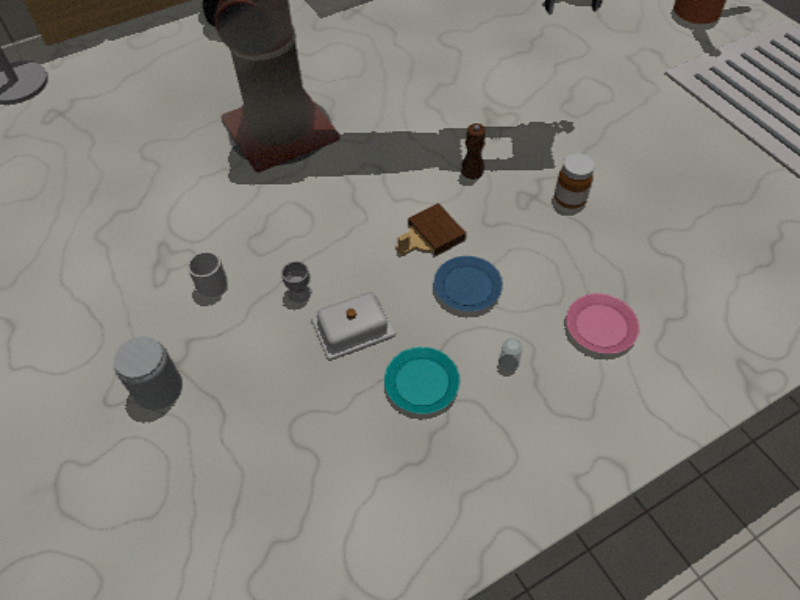

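Top view (800×600):
- Targets: blue plate (333,282), butter dish (466,300), caddy (318,367) with its tab to the right (362,364), egg cup (498,372), cup (583,433), mill (foot about (230,428)).
- Bystanders: jar (130,328), canister (695,338), salt (350,182).
- Look-alikes for the plate are pink (246,170) and teal (438,208), so I choose blue. The jar and canister differ clearly from the cup and mill.

```bash
cat > h.py <<'E'
import numpy as np,cv2
from scipy.optimize import least_squares
from scipy.spatial.transform import Rotation as Ro
def cloud(z):
    K,R,t,d=z['intrinsics'],z['R'],z['t'],z['d']
    v,u=np.mgrid[:d.shape[0],:d.shape[1]]
    c=np.stack([(u-K[0,2])/K[0,0]*d,(v-K[1,2])/K[1,1]*d,d],-1)
    X=(c-t)@R; X[d==0]=np.nan
    return X
def ray(z,u,v,h):
    K,R,t=z['intrinsics'],z['R'],z['t']
    o=-R.T@t; r=R.T@np.array([(u-K[0,2])/K[0,0],(v-K[1,2])/K[1,1],1]); return o+r*(h-o[2])/r[2]
def circ(P,r=None):
    f=lambda q:np.hypot(P[:,0]-q[0],P[:,1]-q[1])-(q[2] if r is None else r)
    s=least_squares(f,[*P.mean(0)[:2],r or 30],loss='soft_l1'); return s.x,np.sqrt((s.fun**2).mean())
E
python3 - <<'E'
from h import *
for n in("top","scene"):
    z=np.load(n+"0.npz"); X=cloud(z); 
    g=X[:,:,2]; print(n,"table z",np.nanmedian(g),np.nanstd(g[np.abs(g)<6]))
    m=((g>5)&(X[...,0]>200)&(X[...,0]<900)&(abs(X[...,1])<650)).astype('u1')
    k,l,s,c=cv2.connectedComponentsWithStats(m)
    for i in range(1,k):
        if s[i,4]<40: continue
        P=X[l==i]; print(s[i],np.round(c[i]*1.5625),"med",np.median(P,0).round(1),"top",np.percentile(P[:,2],95).round(), "lo",np.percentile(P,2,axis=0).round(1),"hi",np.percentile(P,98,axis=0).round(1))
z=np.load("top0.npz")
for nm,u,v,h in[("plate",333,282,16),("dish",467,298,54),("egg",498,372,65),("cup",583,433,70),("mill",203,437,120),("caddyUL",294,340,23),("UR",340,339,23),("LR",341,395,23),("LL",295,397,23),("tab",365,365,40)]:
    print(nm,ray(z,u/1.5625,v/1.5625,h).round(1))
p=z['p'][:,:,::-1]; a=cv2.resize(p[180:280,150:290],(800,571),interpolation=cv2.INTER_CUBIC); cv2.imwrite("pics/c1.png",cv2.convertScaleAbs(a,alpha=1.6))
E
```

```text
top table z 0.032759106903622034 2.0992748094257796
[ 133   86   47   45 1472] [243. 168.] med [789.5 277.7   9.5] top 17.0 lo [728.8 217.8   5.2] hi [845.2 333.5  18.3]
[215 108  16  18 206] [348. 182.] med [754.3  88.7  54.1] top 61.0 lo [743.2  74.    6. ] hi [774.8 106.2  62.2]
[ 256  110   48   47 1466] [436. 207.] med [721.1 -60.4   9.4] top 17.0 lo [ 661.2 -119.2    5.2] hi [778.   -3.2  18. ]
[ 188  157   49   48 1511] [331. 282.] med [590.9 119.9   9.4] top 17.0 lo [531.1  60.    5.2] hi [647.2 177.1  18. ]
[ 272  172   52   42 1705] [465. 301.] med [ 556.  -106.3   42.1] top 47.0 lo [ 512.3 -171.8    6.5] hi [605.6 -47.4  52.5]
[ 69 197  40  27 859] [139. 328.] med [504.7 412.2  92.5] top 98.0 lo [474.1 393.8   9.3] hi [534.9 452.5  98.7]
[ 413  199   50   35 1388] [684. 338.] med [ 494.5 -438.5  107.6] top 112.0 lo [ 456.9 -487.3   12.4] hi [ 532.9 -413.4  112.7]
[ 187  217   50   38 1325] [322. 367.] med [444.5 130.9  22.6] top 27.0 lo [398.1  57.7   6.2] hi [488.5 175.7  38.7]
[308 229  22  22 329] [498. 374.] med [ 436.8 -160.6   36.4] top 65.0 lo [ 414.8 -180.7   28.4]
[... 1287 characters left out ...]
322.] med [782.6 280.    9.5] top 17.0 lo [727.4 217.1   5.2] hi [843.7 334.3  17.3]
[  73  214   44   48 1455] [148. 372.] med [ 519.2 -453.3   99.7] top 112.0 lo [ 463.6 -492.3   10.2] hi [ 536.9 -415.5  113.3]
[319 217  15  20 240] [510. 354.] med [767.4  83.6  45. ] top 61.0 lo [748.4  73.1   6.2] hi [777.8 103.3  62.1]
[ 246  222   49   43 1319] [422. 379.] med [714.8 -59.    9.5] top 17.0 lo [ 658.7 -119.3    5.2] hi [775.9  -2.   17.8]
plate [588.4 114.7  16. ]
dish [ 558.6 -109.7   54. ]
egg [ 439.4 -157.7   65. ]
cup [ 346.1 -288.6   70. ]
mill [338.7 291.9 120. ]
caddyUL [489.1 177.1  23. ]
UR [491.4  99.9  23. ]
LR [399.   96.4  23. ]
LL [394.9 172.6  23. ]
tab [448.6  56.1  40. ]
```

View pics/c1.png

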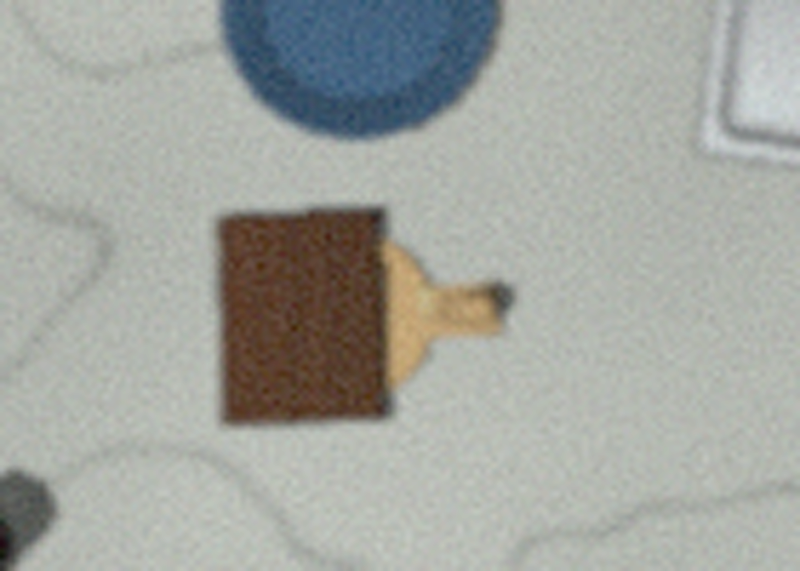

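Crop: blue plate at the top, caddy at (220–390, 210–425), coaster with its tab near (470,305) sticking out to the right (world −y). Next I refine the poses.

```bash
cat > m.py <<'E'
from h import *
def blue(z,h=16):
    p=z['p']; hsv=cv2.cvtColor(p,cv2.COLOR_RGB2HSV)
    m=cv2.inRange(hsv,(100,90,20),(122,255,255))
    k,l,s,c=cv2.connectedComponentsWithStats(m); i=1+np.argmax(s[1:,4])
    C=max(cv2.findContours((l==i).astype('u1'),0,1)[0],key=len)[:,0]
    return np.array([ray(z,u,v,h) for u,v in C])
if __name__=="__main__":
  A=[]
  for n in("top","scene"):
    z=np.load(n+"0.npz"); X=cloud(z).reshape(-1,3); X=X[~np.isnan(X[:,0])]
    box=lambda x,y,r,lo,hi:X[(np.hypot(X[:,0]-x,X[:,1]-y)<r)&(X[:,2]>lo)&(X[:,2]<hi)]
    P=X[(X[:,2]>11)&(X[:,2]<22)&(np.hypot(X[:,0]-588,X[:,1]-117)<75)]
    print(n,"plate col",circ(blue(z)),"depth rim",circ(P))
    D=box(558,-110,90,25,60); r=cv2.minAreaRect(D[:,:2].astype('f4')); print("dish",r,D[:,:2].mean(0))
    kn=box(558,-110,20,49,60); print("knob",len(kn),kn.mean(0))
    t=box(450,60,28,28,50); print("tab",len(t),t.mean(0),cv2.minAreaRect(t[:,:2].astype('f4')))
    c=box(445,135,75,18,27); print("caddy",cv2.minAreaRect(c[:,:2].astype('f4')))
    for nm,x,y,lo,hi,r in[("egg",438,-158,45,70,25),("cup",340,-294,55,75,30),("cup",340,-294,12,60,30),("mill",339,291,82,112,19),("jar",505,422,60,100,34)]:
        print(nm,circ(box(x,y,50,lo,hi),r),box(x,y,50,lo,hi)[:,:2].mean(0))
E
python3 m.py
```

```text
top plate col (array([589.65544347, 116.66580851,  60.11120982]), np.float64(1.0183294106048801)) depth rim (array([589.35481301, 118.54539867,  58.58066378]), np.float64(5.485340427688174))
dish ((559.8584594726562, -109.28404235839844), (111.74436950683594, 78.62322998046875), 82.47085571289062) [ 558.15982115 -108.66395568]
knob 38 [ 559.62455069 -109.25311336   54.2103229 ]
tab 41 [447.86757807  63.06148189  39.75507226] ((447.5069885253906, 62.78718185424805), (10.185562133789062, 20.741493225097656), 0.5730634927749634)
caddy ((443.7232360839844, 140.37120056152344), (95.69510650634766, 73.38322448730469), 2.644071340560913)
egg (array([ 436.70063737, -157.33591701,   25.        ]), np.float64(2.05987873778304)) [ 435.5102117  -159.29983868]
cup (array([ 338.81089203, -293.11431762,   30.        ]), np.float64(2.627448033504161)) [ 338.63746035 -294.24879311]
cup (array([ 339.81697553, -291.00324946,   30.        ]), np.float64(2.540258313093607)) [ 338.0140134  -294.54182671]
mill (array([337.4204838 , 297.32084227,  19.        ]), np.float64(1.6518952854317606)) [342.52925228
[... 661 characters left out ...]

caddy ((443.6017150878906, 120.59510040283203), (99.36772155761719, 116.42515563964844), 2.028947353363037)
egg (array([ 436.16141349, -158.52764342,   25.        ]), np.float64(2.142774113574865)) [ 435.60848223 -158.85171989]
cup (array([ 338.38616217, -294.00044278,   30.        ]), np.float64(2.900004233157819)) [ 338.60176584 -295.06944958]
cup (array([ 338.30258777, -294.13802218,   30.        ]), np.float64(2.709813371416897)) [ 341.13300992 -294.12349717]
mill (array([335.98101476, 297.38615405,  19.        ]), np.float64(2.1578183944999743)) [348.01209132 288.81327635]
jar (array([500.23203397, 431.62716961,  34.        ]), np.float64(11.29589353274677)) [511.85126622 419.4594119 ]
```

```bash
cat > go.py <<'E'
# python3 go.py x y z toolx_angle_deg : remaining turn (units) and, once turned, shift (units)
import sys
from h import *
from cell import telemetry
def main(x,y,z,a):
    s=telemetry.observe(); R=Ro.from_quat(s['eef_rot']); a=np.radians(a)
    T=Ro.from_matrix(np.array([[np.cos(a),np.sin(a),0],[np.sin(a),-np.cos(a),0],[0,0,-1]]))
    d=np.array([x,y,z])-s['eef_pos']
    print("t",round(s['time_s'],2),"pos",s['eef_pos'].round(1),"turn",np.round((R.inv()*T).as_rotvec(True)/4,2),"shift",np.round(T.inv().apply(d)/40,3),"F",s['contact_force'].round(1),"open",round(s['opening'],3),"grip",round(s['grip_force'],1),"q",s['joint_pos'].round(2))
if __name__=="__main__": main(*map(float,sys.argv[1:5]))
E
python3 -m jog '0 0 0 0 0 .98;0 0 0 0 0 .98;0 0 0 0 0 .98;0 0 0 0 0 .98;0 0 0 0 0 .98'
python3 -m jog '0 0 0 0 0 .98;0 0 0 0 0 .98;0 0 0 0 0 .98;0 0 0 0 0 .98;0 0 0 0 0 .98' >/dev/null
python3 -m jog '0 0 0 0 0 .98;0 0 0 0 0 .98;0 0 0 0 0 .98;0 0 0 0 0 .98;0 0 0 0 0 .98;' >/dev/null
python3 -m jog '0 0 0 0 0 .98;0 0 0 0 0 0;0 0 0 0 0 0'
python3 go.py 447.8 62.3 160 92.64
```

```text
time_s: 0.52
eef_pos: [260.2, 567.8, 241.6]
eef_rot: [0.378, 0.926, -0.001, -0.0]
contact_force: [-0.1, -0.2, 0.0]
opening: 1.002
grip_force: 0.0
time_s: 1.6
eef_pos: [260.3, 567.9, 241.8]
eef_rot: [0.69, 0.724, -0.0, 0.0]
contact_force: [0.2, -0.1, 0.5]
opening: 1.0
grip_force: 0.0
t 1.6 pos [260.3 567.9 241.8] turn [-0.01  0.01  0.03] shift [-12.843   4.1     2.045] F [ 0.2 -0.1  0.5] open 1.0 grip 0.0 q [1.01 0.22 1.53 0.   1.39 0.97]
```

```bash
python3 -m jog '-.714 .228 0 0 0 0;-.714 .228 0 0 0 0;-.714 .228 0 0 0 0;-.714 .228 0 0 0 0;-.714 .228 0 0 0 0' >/dev/null
python3 -m jog '-.714 .228 0 0 0 0;-.714 .228 0 0 0 0;-.714 .228 0 0 0 0;-.714 .228 0 0 0 0;-.714 .228 0 0 0 0' >/dev/null
python3 -m jog '-.714 .228 0 0 0 0;-.714 .228 0 0 0 0;-.714 .228 0 0 0 0;-.714 .228 0 0 0 0;-.714 .228 0 0 0 0' >/dev/null
python3 -m jog '-.714 .228 0 0 0 0;-.714 .228 0 0 0 0;-.714 .228 0 0 0 0;0 0 .5 0 0 0;0 0 .5 0 0 0' >/dev/null
python3 -m jog '0 0 .5 0 0 0;0 0 .5 0 0 0;0 0 0 0 0 0;0 0 0 0 0 0' .2
python3 go.py 447.8 62.3 24 92.64
python3 - <<'E'
from h import *
from cell import *
m=camera_model("wrist"); p,d=capture("wrist"); np.savez("w1.npz",p=p,d=d,**m); cv2.imwrite("pics/w1.png",p[:,:,::-1])
X=cloud(dict(p=p,d=d,**m)).reshape(-1,3)
t=X[(np.hypot(X[:,0]-448,X[:,1]-62)<28)&(X[:,2]>34)&(X[:,2]<46)]
print(len(t),t.mean(0),cv2.minAreaRect(t[:,:2].astype('f4')))
c=X[(np.hypot(X[:,0]-445,X[:,1]-135)<75)&(X[:,2]>18)&(X[:,2]<28)]
print(len(c),cv2.minAreaRect(c[:,:2].astype('f4')))
E
```

```text
time_s: 3.6
eef_pos: [447.2, 62.2, 161.5]
eef_rot: [0.69, 0.724, -0.001, -0.001]
contact_force: [0.2, -0.0, 0.9]
opening: 0.599
grip_force: 0.0
t 3.6 pos [447.2  62.2 161.5] turn [-0.04 -0.    0.02] shift [1.000e-03 1.400e-02 3.438e+00] F [ 0.2 -0.   0.9] open 0.599 grip 0.0 q [-0.04 -0.13  2.04  0.    1.23 -0.08]
344 [446.99491186  63.34521677  39.45950764] ((446.9453430175781, 62.6433219909668), (11.378337860107422, 21.60802459716797), 3.0567843914031982)
10370 ((443.7535705566406, 124.6150894165039), (96.17158508300781, 105.8246841430664), 3.2036237716674805)
```

View pics/w1.png

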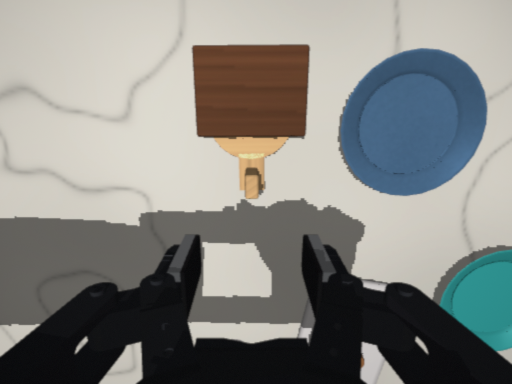

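The wrist view shows the tab at (251,183), caddy centred at (250,90), blue plate at (413,122). The tab is confirmed, so I descend and grip.

```bash
python3 -m jog '0 0 .7 0 0 0;0 0 .7 0 0 0;0 0 .7 0 0 0;0 0 .7 0 0 0;0 0 .4 0 0 0' >/dev/null
python3 -m jog '0 0 .24 0 0 0;0 0 0 0 0 0;0 0 0 0 0 0'
python3 go.py 447 62.5 24 92.8
python3 -m jog '0 0 0 0 0 0;0 0 0 0 0 0;0 0 0 0 0 0;0 0 0 0 0 0;0 0 0 0 0 0' -1
python3 -m jog '0 0 0 0 0 0;0 0 0 0 0 0;0 0 0 0 0 0'
python3 - <<'E'
from m import *
z=np.load("w1.npz"); print(circ(blue(z))); X=cloud(z).reshape(-1,3)
P=X[(X[:,2]>11)&(X[:,2]<22)&(np.hypot(X[:,0]-588,X[:,1]-117)<75)]; r=np.hypot(P[:,0]-589,P[:,1]-118); print(circ(P[r>52]),len(P))
E
```

```text
time_s: 4.32
eef_pos: [449.3, 62.3, 25.9]
eef_rot: [0.69, 0.723, 0.0, 0.001]
contact_force: [-1.3, 0.0, 0.3]
opening: 0.597
grip_force: 0.0
t 4.32 pos [449.3  62.3  25.9] turn [ 0.02  0.   -0.03] shift [ 0.008 -0.058  0.046] F [-1.3  0.   0.3] open 0.597 grip 0.0 q [-0.04  0.1   2.12  0.    0.92 -0.08]
time_s: 4.73
eef_pos: [449.4, 62.2, 26.1]
eef_rot: [0.691, 0.723, 0.001, 0.001]
contact_force: [-0.2, 0.1, 6.8]
opening: 0.131
grip_force: 59.2
time_s: 4.98
eef_pos: [449.4, 62.2, 26.1]
eef_rot: [0.69, 0.723, 0.001, 0.001]
contact_force: [-1.5, -1.4, 6.3]
opening: 0.122
grip_force: 59.2
(array([587.78633842, 118.11316213,  63.06686988]), np.float64(0.2774350790622058))
(array([588.33122335, 118.2959637 ,  59.02268299]), np.float64(3.1838772885609603)) 5606
```

```bash
python3 -m jog '-.2 0 0 0 0 0;-.25 0 0 0 0 0;-.25 0 0 0 0 0;-.25 0 0 0 0 0;-.25 0 0 0 0 0'
python3 -m jog '-.25 0 0 0 0 0;-.25 0 0 0 0 0;-.25 0 0 0 0 0;0 0 0 0 0 0'
python3 -m jog '0 0 -.1 0 0 0;0 0 -.4 0 0 0;0 0 -.7 0 0 0;0 0 -.7 0 0 0;0 0 -.6 0 0 0'
python3 -m jog '0 0 0 0 0 0;0 0 0 0 0 0'
python3 - <<'E'
from h import *
from cell import *
for n in("wrist","top"):
    p,d=capture(n); cv2.imwrite(f"pics/{n}2.png",p[:,:,::-1]);
E
```

```text
time_s: 5.4
eef_pos: [451.9, 14.3, 26.1]
eef_rot: [0.691, 0.723, 0.001, 0.001]
contact_force: [0.3, 2.7, 5.7]
opening: 0.131
grip_force: 59.1
time_s: 5.73
eef_pos: [453.4, -17.2, 26.1]
eef_rot: [0.691, 0.723, 0.001, 0.002]
contact_force: [0.4, -3.3, 5.9]
opening: 0.125
grip_force: 59.1
time_s: 6.15
eef_pos: [451.4, -15.1, 126.1]
eef_rot: [0.69, 0.723, -0.0, -0.0]
contact_force: [1.7, 0.1, -0.5]
opening: 0.128
grip_force: 58.5
time_s: 6.32
eef_pos: [452.8, -15.5, 126.2]
eef_rot: [0.69, 0.723, 0.001, 0.001]
contact_force: [-0.4, 0.5, -0.6]
opening: 0.126
grip_force: 58.6
```

View pics/wrist2.png

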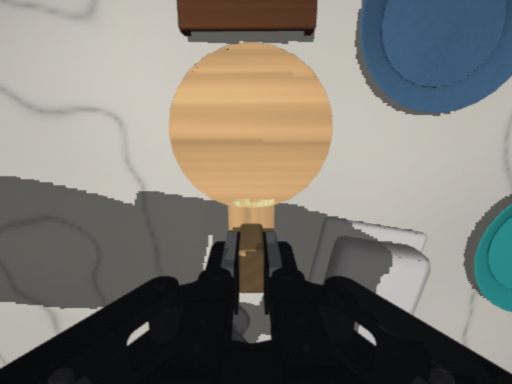

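The coaster is held, disc centred at about (251,125), clear of the caddy. I measure the disc's offset in the tool frame.

```bash
cat > disc.py <<'E'
from h import *
from cell import *
s=telemetry.observe(); m=camera_model("wrist"); p,d=capture("wrist"); z=dict(p=p,d=d,**m)
X=cloud(z); T=Ro.from_quat(s['eef_rot']); L=T.inv().apply(X.reshape(-1,3)-s['eef_pos'])
hsv=cv2.cvtColor(p,cv2.COLOR_RGB2HSV)
mk=cv2.inRange(hsv,(8,80,90),(25,255,255)).ravel()>0
k=mk&(np.hypot(L[:,0]-58,L[:,1])<50)&(abs(L[:,2]-14)<14)
k&=L[:,0]>30
P=L[k]; A=np.c_[P[:,:2],np.ones(len(P))]; c=np.linalg.lstsq(A,P[:,2],rcond=None)[0]
print(k.sum(),"plane tilt deg",np.degrees(c[:2]).round(2),"z at tcp",c[2])
img=np.zeros(p.shape[:2],'u1'); img.ravel()[k]=255
C=max(cv2.findContours(img,0,1)[0],key=len)[:,0]
Q=L.reshape(*p.shape[:2],3)[C[:,1],C[:,0]]
Q=Q[Q[:,0]>35]; q,e=circ(Q); print("disc in tool",q,e, "world",T.apply([q[0],q[1],14])+s['eef_pos'], "free r40",circ(Q,40))
E
python3 disc.py; python3 go.py 452 -15 126 92.8
```

```text
19612 plane tilt deg [0.11 0.03] z at tcp 18.219865177367257
disc in tool [58.48533975 -0.70288172 39.08604446] 0.23053417102560744 world [447.41331411  43.19462414 109.71228669] free r40 (array([57.52287483, -0.71031582, 40.        ]), np.float64(0.7640980141481976))
t 6.47 pos [450.5 -15.2 123.2] turn [-0.04 -0.01 -0.03] shift [ 0.003  0.037 -0.07 ] F [-0.4  0.2 -0.8] open 0.128 grip 58.6 q [-0.21 -0.08  2.08  0.    1.14 -0.26]
```

```bash
python3 -m jog '0 0 0 0 0 .5;0 0 0 0 0 1;0 0 0 0 0 1;0 0 0 0 0 1;0 0 0 0 0 1'>/dev/null
python3 -m jog '0 0 0 0 0 1;0 0 0 0 0 1;0 0 0 0 0 1;0 0 0 0 0 1;0 0 0 0 0 1'>/dev/null
python3 -m jog '0 0 0 0 0 1;0 0 0 0 0 1;0 0 0 0 0 1;0 0 0 0 0 1;0 0 0 0 0 1'>/dev/null
python3 -m jog '0 0 0 0 0 1;0 0 0 0 0 1;0 0 0 0 0 1;0 0 0 0 0 1;0 0 0 0 0 1'>/dev/null
python3 -m jog '0 0 0 0 0 1;0 0 0 0 0 1;0 0 0 0 0 1;0 0 0 0 0 1;0 0 0 0 0 .5'>/dev/null
python3 -m jog '.1 -.4 0 0 0 0;.14 -.6 0 0 0 0;.14 -.67 0 0 0 0;.14 -.67 0 0 0 0;.14 -.67 0 0 0 0' >/dev/null
python3 -m jog '.14 -.67 0 0 0 0;.14 -.67 0 0 0 0;.14 -.67 0 0 0 0;.14 -.67 0 0 0 0;.14 -.67 0 0 0 0' >/dev/null
python3 -m jog '.14 -.5 0 0 0 0;.05 -.3 0 0 0 0;0 0 0 0 0 0;0 0 0 0 0 0;0 0 0 0 0 0'
python3 go.py 547.5 258.4 27 -7.1; python3 disc.py
```

```text
time_s: 9.8
eef_pos: [529.6, 265.5, 123.7]
eef_rot: [1.0, -0.029, -0.001, 0.001]
contact_force: [0.8, -1.6, -0.7]
opening: 0.128
grip_force: 58.6
t 9.8 pos [529.6 265.5 123.7] turn [0.02 0.03 0.93] shift [0.466 0.121 2.416] F [ 0.8 -1.6 -0.7] open 0.128 grip 58.6 q [ 0.33  0.26  1.72 -0.    1.17  1.96]
19577 plane tilt deg [ 0.02 -0.08] z at tcp 18.38523554272987
disc in tool [5.85310508e+01 1.12422631e-02 3.90383505e+01] 0.24811428295519536 world [588.00126748 262.02896285 109.53460602] free r40 (array([5.75209134e+01, 1.86999814e-02, 4.00000000e+01]), np.float64(0.8043636333324543))
```

```bash
python3 -m jog '0 0 0 0 0 .5;0 0 0 0 0 .43;.2 .05 0 0 0 0;.27 .07 0 0 0 0;0 0 0 0 0 0' >/dev/null
python3 -m jog '0 0 .4 0 0 0;0 0 .5 0 0 0;0 0 .5 0 0 0;0 0 .4 0 0 0;0 0 .2 0 0 0' >/dev/null
python3 -m jog '0 0 0 0 0 0;0 0 0 0 0 0'
python3 go.py 547.5 258.4 27 -7.1; python3 disc.py
```

```text
time_s: 10.85
eef_pos: [548.7, 259.3, 44.7]
eef_rot: [0.998, -0.062, -0.0, 0.0]
contact_force: [-0.2, 0.2, -0.2]
opening: 0.128
grip_force: 58.7
t 10.85 pos [548.7 259.3  44.7] turn [0.   0.01 0.01] shift [-0.027  0.025  0.443] F [-0.2  0.2 -0.2] open 0.128 grip 58.7 q [0.31 0.39 1.71 0.   1.04 2.01]
19589 plane tilt deg [ 0.03 -0.09] z at tcp 18.4117559254565
disc in tool [5.85906249e+01 4.85810145e-02 3.90096703e+01] 0.22298919065505568 world [606.81956102 251.98538473  30.70621892] free r40 (array([5.75337827e+01, 5.31426128e-02, 4.00000000e+01]), np.float64(0.8189711856332869))
```

```bash
python3 -m jog '-.03 0 .15 0 0 0;0 0 .15 0 0 0;0 0 .1 0 0 0;0 0 .04 0 0 0;0 0 0 0 0 0'
python3 -m jog '0 0 .01 0 0 0;0 0 0 0 0 0'; python3 disc.py
```

```text
time_s: 11.32
eef_pos: [546.9, 259.6, 26.5]
eef_rot: [0.998, -0.062, -0.0, 0.0]
contact_force: [0.2, -0.2, -0.0]
opening: 0.127
grip_force: 58.7
time_s: 11.48
eef_pos: [547.4, 259.7, 26.8]
eef_rot: [0.998, -0.062, 0.0, -0.0]
contact_force: [-0.8, -0.6, -0.9]
opening: 0.122
grip_force: 58.7
19578 plane tilt deg [-0.02 -0.07] z at tcp 18.47815307353881
disc in tool [58.5402011   0.06259697 39.03007049] 0.2287796337722927 world [605.52357593 252.48468316  12.83837848] free r40 (array([57.51245812,  0.06469625, 40.        ]), np.float64(0.8050246973630493))
```

```bash
python3 -m jog '0 0 .01 0 0 0;0 0 0 0 0 0;0 0 0 0 0 0;0 0 0 0 0 0' -.2
python3 -m jog '0 0 -.2 0 0 0;0 0 -.5 0 0 0;0 0 -.7 0 0 0;0 0 -.8 0 0 0;0 0 -.9 0 0 0' >/dev/null
python3 -m jog '0 0 -.4 0 0 0;0 0 0 0 0 0;0 0 0 0 0 0' 1
python3 disc.py
python3 - <<'E'
from m import *
from cell import *
m=camera_model("wrist");p,d=capture("wrist"); z=dict(p=p,d=d,**m); cv2.imwrite("pics/w3.png",p[:,:,::-1]); np.savez("w3.npz",**z)
X=cloud(z).reshape(-1,3); k=(cv2.inRange(cv2.cvtColor(p,cv2.COLOR_RGB2HSV),(8,80,90),(25,255,255)).ravel()>0)&(X[:,2]>4)&(X[:,2]<12)&(np.hypot(X[:,0]-606,X[:,1]-252)<46)
img=np.zeros(p.shape[:2],'u1'); img.ravel()[k]=255
C=max(cv2.findContours(img,0,1)[0],key=len)[:,0]; Q=np.array([ray(z,u,v,8) for u,v in C]); Q=Q[Q[:,0]>585]
print("coaster",circ(Q),circ(Q,40)); print("plate",circ(blue(z)))
E
```

```text
time_s: 11.87
eef_pos: [547.5, 259.7, 26.5]
eef_rot: [0.998, -0.062, 0.0, -0.0]
contact_force: [-0.3, 0.7, 0.5]
opening: 0.399
grip_force: 0.0
time_s: 12.53
eef_pos: [548.3, 260.0, 168.5]
eef_rot: [0.998, -0.062, 0.002, -0.001]
contact_force: [-0.1, -0.6, -0.6]
opening: 0.814
grip_force: 0.0
0 plane tilt deg [0. 0.] z at tcp 0.0
coaster (array([605.73102884, 251.54469875,  38.70097579]), np.float64(0.2730922767409136)) (array([604.27430299, 251.5309548 ,  40.        ]), np.float64(1.0397556887063215))
plate (array([588.29083064, 118.20946953,  63.02270089]), np.float64(0.28418727840168606))Traceback (most recent call last):
  File "disc.py", line 12, in <module>
    C=max(cv2.findContours(img,0,1)[0],key=len)[:,0]
      ~~~^^^^^^^^^^^^^^^^^^^^^^^^^^^^^^^^^^^^^^
ValueError: max() iterable argument is empty
```

View pics/w3.png

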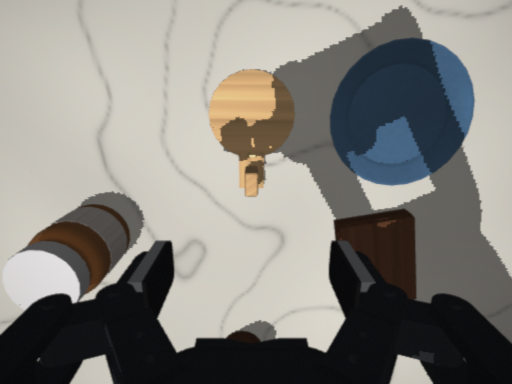

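The coaster lies flat at (251,112) with its tab towards the robot, and the plate is at (403,112). It is within 1 mm of the target. The cup is next.

```bash
python3 -m jog '-.1 .4 0 0 0 0;-.17 .7 0 0 0 0;-.17 .7 0 0 0 0;-.17 .7 0 0 0 0;-.17 .7 0 0 0 0' >/dev/null
python3 -m jog '-.17 .7 0 0 0 0;-.17 .7 0 0 0 0;-.17 .7 0 0 0 0;-.17 .7 0 0 0 0;-.17 .7 0 0 0 0' >/dev/null
python3 -m jog '-.17 .7 0 0 0 0;-.17 .7 0 0 0 0;-.17 .7 0 0 0 0;-.17 .7 0 0 0 0;-.17 .7 0 0 0 0' >/dev/null
python3 -m jog '-.17 .7 0 0 0 0;-.17 .7 0 0 0 0;-.17 .7 0 0 0 0;-.17 .7 0 0 0 0;-.17 .4 0 0 0 0' >/dev/null
python3 -m jog '0 0 0 0 0 0;0 0 0 0 0 0;0 0 0 0 0 0'
python3 go.py 338.5 -293.5 42 -7.1
python3 - <<'E'
from h import *
from cell import *
m=camera_model("wrist");p,d=capture("wrist"); z=dict(p=p,d=d,**m); cv2.imwrite("pics/w4.png",p[:,:,::-1])
X=cloud(z).reshape(-1,3)
k=(X[:,2]>66)&(X[:,2]<74)&(np.hypot(X[:,0]-338.5,X[:,1]+293.5)<50)
print(k.sum(),circ(X[k]),circ(X[k],29),X[k].min(0),X[k].max(0))
E
```

```text
time_s: 14.55
eef_pos: [348.8, -254.7, 165.1]
eef_rot: [0.998, -0.062, -0.001, -0.001]
contact_force: [-0.7, -0.0, -0.0]
opening: 0.997
grip_force: 0.0
t 14.55 pos [ 348.8 -254.7  165.1] turn [-0.03  0.02  0.  ] shift [-0.136  0.994  3.078] F [-0.7 -0.  -0. ] open 0.997 grip 0.0 q [-0.81 -0.18  2.09  0.    1.24  0.88]
1218 (array([ 338.06233819, -294.80665614,   27.59522534]), np.float64(1.2062831558700402)) (array([ 337.91892482, -294.78291077,   29.        ]), np.float64(1.8383717034236289)) [ 307.85832728 -325.03672443   66.0161583 ] [ 367.17002215 -265.53109221   71.59606573]
```

View pics/w4.png

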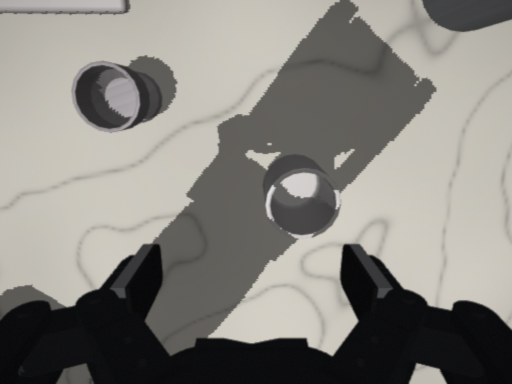

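The cup is at (302,200) below the gripper, and the egg cup is at (115,97). I align over the cup and descend.

```bash
python3 -m jog '-.05 .3 0 0 0 0;-.05 .4 0 0 0 0;-.05 .33 0 0 0 0;0 0 0 0 0 0;0 0 0 0 0 0'>/dev/null
python3 go.py 337.8 -295 42 -7.1
python3 -m jog '0 0 .4 0 0 0;0 0 .5 0 0 0;0 0 .5 0 0 0;0 0 .5 0 0 0;0 0 .5 0 0 0'>/dev/null
python3 -m jog '0 0 .4 0 0 0;0 0 .25 0 0 0;0 0 0 0 0 0;0 0 0 0 0 0'
python3 go.py 337.8 -295 42 -7.1
```

```text
t 15.02 pos [ 338.1 -296.3  166.2] turn [-0.01  0.   -0.  ] shift [-0.012 -0.032  3.106] F [-0.1 -0.2 -0.6] open 0.999 grip 0.0 q [-0.9  -0.14  2.05  0.    1.24  0.8 ]
time_s: 15.77
eef_pos: [338.1, -295.5, 44.2]
eef_rot: [0.998, -0.061, -0.0, -0.0]
contact_force: [-0.6, -0.6, -1.2]
opening: 1.0
grip_force: 0.0
t 15.77 pos [ 338.1 -295.5   44.2] turn [-0.01  0.01  0.01] shift [-0.01  -0.012  0.055] F [-0.6 -0.6 -1.2] open 1.0 grip 0.0 q [-0.89  0.05  2.12  0.    0.97  0.8 ]
```

Close, lift, and measure how the cup sits in the hand.

```bash
python3 -m jog '0 0 0 0 0 0;0 0 0 0 0 0;0 0 0 0 0 0;0 0 0 0 0 0;0 0 0 0 0 0' -1 >/dev/null
python3 -m jog '0 0 0 0 0 0;0 0 0 0 0 0'
python3 go.py 337.8 -295 42 -7.1
python3 -m jog '0 0 -.2 0 0 0;0 0 -.4 0 0 0;0 0 -.6 0 0 0;0 0 -.6 0 0 0;0 0 -.6 0 0 0'>/dev/null
python3 -m jog '0 0 -.3 0 0 0;0 0 0 0 0 0;0 0 0 0 0 0'
cat > held.py <<'E'
import sys
from h import *
from cell import *
# held.py zlo zhi r : circle fit of held object in tool frame (z below tcp)
zlo,zhi,r=map(float,sys.argv[1:4])
s=telemetry.observe(); m=camera_model("wrist"); p,d=capture("wrist"); z=dict(p=p,d=d,**m); cv2.imwrite("pics/held.png",p[:,:,::-1])
L=Ro.from_quat(s['eef_rot']).inv().apply(cloud(z).reshape(-1,3)-s['eef_pos'])
k=(L[:,2]>zlo)&(L[:,2]<zhi)&(np.hypot(L[:,0],L[:,1])<r+10)&(abs(L[:,1])<r-4)
P=L[k]; print(k.sum(),circ(P),circ(P,r),P.min(0),P.max(0)); print("zhist",np.histogram(L[(np.hypot(L[:,0],L[:,1])<r+6)&(abs(L[:,1])<r-4)][:,2],bins=np.arange(-60,90,6)))
E
python3 held.py -40 -14 30; python3 go.py 605.3 251.8 52 -7.1
```

```text
time_s: 16.35
eef_pos: [339.1, -297.1, 45.8]
eef_rot: [0.998, -0.062, 0.001, 0.001]
contact_force: [-0.4, 0.1, 6.7]
opening: 0.671
grip_force: 64.9
t 16.35 pos [ 339.1 -297.1   45.8] turn [ 0.03 -0.03  0.01] shift [-0.039 -0.048  0.095] F [-0.4  0.1  6.7] open 0.671 grip 64.9 q [-0.89  0.05  2.12  0.    0.97  0.8 ]
time_s: 17.02
eef_pos: [338.4, -296.3, 152.9]
eef_rot: [0.998, -0.062, 0.001, 0.001]
contact_force: [0.0, 0.2, -3.0]
opening: 0.675
grip_force: 64.3
5359 (array([-0.13884472,  0.48151487, 27.28015454]), np.float64(1.05984545176124)) (array([-0.39691105,  1.78027901, 30.        ]), np.float64(3.002999623377916)) [-28.77521609 -25.99079279 -25.99254991] [ 28.57729125  25.99593233 -14.00356615]
zhist (array([ 340,    8,    2,    0,    0,  754, 3335, 1829, 1619, 1398, 1271,
       1127, 1003,  871,  783,  756, 1864,    1,    0,    0,    0,    0,
          0,    0]), array([-60, -54, -48, -42, -36, -30, -24, -18, -12,  -6,   0,   6,  12,
        18,  24,  30,  36,  42,  48,  54,  60,  66,  72,  78,  84]))
t 17.07 pos [ 337.8 -295.6  151.7] turn [-0.01  0.01  0.01] shift [  4.945 -14.406   2.493] F [ 0.3  0.2 -2. ] open 0.675 grip 64.3 q [-0.89 -0.12  2.06 -0.    1.21  0.8 ]
```

View pics/held.png

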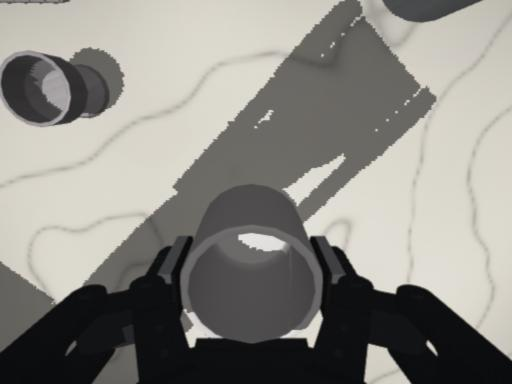

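The cup is held upright and centred between the pads at (250,290). I carry it to the coaster.

```bash
python3 -m jog '.15 -.4 0 0 0 0;.24 -.7 0 0 0 0;.24 -.7 0 0 0 0;.24 -.7 0 0 0 0;.24 -.7 0 0 0 0'>/dev/null
python3 -m jog '.24 -.7 0 0 0 0;.24 -.7 0 0 0 0;.24 -.7 0 0 0 0;.24 -.7 0 0 0 0;.24 -.7 0 0 0 0'>/dev/null
python3 -m jog '.24 -.7 0 0 0 0;.24 -.7 0 0 0 0;.24 -.7 0 0 0 0;.24 -.7 0 0 0 0;.24 -.7 0 0 0 0'>/dev/null
python3 -m jog '.24 -.7 0 0 0 0;.24 -.7 0 0 0 0;.24 -.7 0 0 0 0;.24 -.7 0 0 0 0;.24 -.7 0 0 0 0'>/dev/null
python3 -m jog '.2 -.5 0 0 0 0;0 -.2 0 0 0 0;0 0 0 0 0 0;0 0 0 0 0 0;0 0 0 0 0 0'>/dev/null
python3 go.py 605.3 251.8 53 -7.1
```

```text
t 19.15 pos [602.9 250.2 151.1] turn [0.02 0.03 0.  ] shift [ 0.054 -0.047  2.453] F [ 0.3  0.2 -2.2] open 0.677 grip 64.6 q [ 0.27  0.36  1.53 -0.    1.25  1.97]
```

```bash
python3 -m jog '.05 -.04 .3 0 0 0;0 0 .4 0 0 0;0 0 .5 0 0 0;0 0 .5 0 0 0;0 0 .3 0 0 0'>/dev/null
python3 -m jog '0 0 .2 0 0 0;0 0 0 0 0 0;0 0 0 0 0 0'
python3 go.py 605.3 251.8 53 -7.1; python3 go.py 605.3 251.8 53 -7.1
```

```text
time_s: 19.82
eef_pos: [606.2, 252.5, 64.3]
eef_rot: [0.998, -0.062, -0.0, 0.0]
contact_force: [-0.0, 0.5, -2.0]
opening: 0.673
grip_force: 64.6
t 19.82 pos [606.2 252.5  64.3] turn [0. 0. 0.] shift [-0.019  0.019  0.282] F [-0.   0.5 -2. ] open 0.673 grip 64.6 q [ 0.27  0.47  1.57 -0.    1.11  1.97]
t 19.82 pos [606.2 252.5  64.3] turn [0. 0. 0.] shift [-0.019  0.019  0.282] F [-0.   0.5 -2. ] open 0.673 grip 64.6 q [ 0.27  0.47  1.57 -0.    1.11  1.97]
```

```bash
python3 -m jog '-.02 .01 .1 0 0 0;0 0 .1 0 0 0;0 0 .05 0 0 0;0 0 .02 0 0 0;0 0 0 0 0 0'
python3 go.py 605.3 251.8 53 -7.1; python3 held.py -40 -14 30 | head -1
```

```text
time_s: 20.23
eef_pos: [605.4, 252.6, 53.9]
eef_rot: [0.998, -0.062, 0.0, -0.0]
contact_force: [-0.3, 0.4, 0.7]
opening: 0.675
grip_force: 64.6
t 20.23 pos [605.4 252.6  53.9] turn [-0.   -0.01  0.01] shift [-0.001  0.02   0.021] F [-0.3  0.4  0.7] open 0.675 grip 64.6 q [ 0.28  0.48  1.57 -0.    1.09  1.97]
5351 (array([-0.12426216,  0.50183224, 27.29001557]), np.float64(1.0663501274443525)) (array([-0.34688942,  1.87159455, 30.        ]), np.float64(3.0006062906591997)) [-28.73325165 -25.98031231 -25.53273763] [ 28.56471721  25.98698801 -14.00197868]
```

The cup has touched down centred on the coaster. I release, rise and look, then go to the mill.

```bash
python3 -m jog '0 0 0 0 0 0;0 0 0 0 0 0;0 0 0 0 0 0;0 0 0 0 0 0' 1
python3 -m jog '0 0 -.2 0 0 0;0 0 -.5 0 0 0;0 0 -.8 0 0 0;0 0 -.8 0 0 0;0 0 -.8 0 0 0'>/dev/null
python3 -m jog '0 0 -.6 0 0 0;-.4 0 0 0 0 0;-.7 0 0 0 0 0;-.7 0 0 0 0 0;-.7 0 0 0 0 0'>/dev/null
python3 - <<'E'
from h import *
from cell import *
m=camera_model("wrist");p,d=capture("wrist"); z=dict(p=p,d=d,**m); cv2.imwrite("pics/w5.png",p[:,:,::-1])
X=cloud(z).reshape(-1,3)
k=(X[:,2]>73)&(X[:,2]<82)&(np.hypot(X[:,0]-605,X[:,1]-252)<50)
print("cup",k.sum(),circ(X[k]),X[k].min(0),X[k].max(0))
E
python3 -m jog '-.7 0 0 0 0 0;-.7 0 0 0 0 0;-.7 0 0 0 0 0;-.7 0 0 0 0 0;-.7 0 0 0 0 0'>/dev/null
python3 -m jog '-.7 0 0 0 0 0;-.6 0 0 0 0 0;-.3 0 0 0 0 0;0 0 0 0 0 0;0 0 0 0 0 0'
python3 go.py 338 292 92 -7.1
python3 - <<'E'
from h import *
from cell import *
m=camera_model("wrist");p,d=capture("wrist"); z=dict(p=p,d=d,**m); cv2.imwrite("pics/w6.png",p[:,:,::-1])
X=cloud(z).reshape(-1,3)
near=np.hypot(X[:,0]-338,X[:,1]-292)<45
for lo,hi in((85,112),(110,119),(119,130),(4,20)):
    k=near&(X[:,2]>lo)&(X[:,2]<hi); P=X[k]; print(lo,hi,len(P), P.mean(0) if len(P) else 0, circ(P) if len(P)>5 else 0,P.min(0),P.max(0))
E
```

```text
time_s: 20.62
eef_pos: [605.4, 252.6, 53.7]
eef_rot: [0.998, -0.062, 0.0, -0.0]
contact_force: [-0.6, -0.2, -0.0]
opening: 1.006
grip_force: 0.0
cup 1313 (array([603.18639833, 252.03154079,  27.54210092]), np.float64(1.1978365516647766)) [573.70220404 222.39278885  73.00456914] [633.01852519 281.64699307  80.02548516]
time_s: 22.33
eef_pos: [304.1, 290.2, 202.3]
eef_rot: [0.998, -0.061, 0.001, -0.0]
contact_force: [-0.5, -0.1, -0.0]
opening: 1.0
grip_force: 0.0
t 22.33 pos [304.1 290.2 202.3] turn [-0.01 -0.03  0.02] shift [ 0.836 -0.149  2.756] F [-0.5 -0.1 -0. ] open 1.0 grip 0.0 q [ 0.57 -0.26  2.08 -0.    1.32  2.27]
85 112 141 [351.66647295 290.19965505 100.09283777] (array([336.33402277, 296.42089908,  18.88695724]), np.float64(0.137666321155762)) [335.96507576 277.52839739  85.04846481] [355.5151413  310.73256925 111.99021443]
110 119 1829 [337.64814728 296.04473984 115.464631  ] (array([336.88519423, 296.2427346 ,  13.76154455]), np.float64(3.5350852302639084)) [318.1785689  277.7604847  110.06996544] [355.27584685 315.25850169 118.92272562]
119 130 212 [337.17343944 296.12184567 122.73525303] (array([336.94259374, 296.19239332,   3.98079162]), np.float64(1.3749460087073124)) [331.02646764 290.70472416 119.2223319 ] [342.29877334 301.99303149 125.64583331]
4 20 83 [353.62132436 289.93204183  15.88475136] (array([336.61740883, 296.05922272,  23.43498547]), np.float64(0.2872412351569637)) [329.12100013 272.39304306   4.01809194] [360.31159334 317.84599494  19.98660592]
```

View pics/w6.png

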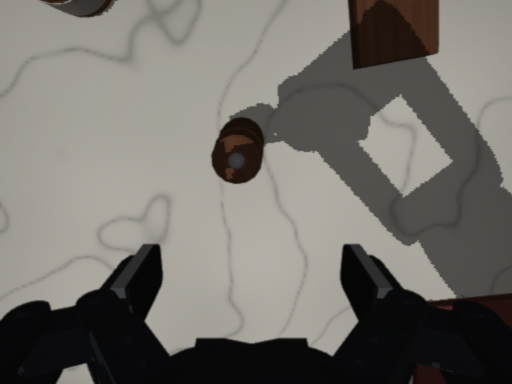

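The mill stands at (238,155), with its head fitted at (336.7, 296.2). I go to it.

```bash
python3 go.py 336.7 296.2 93 -7.1
python3 -m jog '.26 -.08 0 0 0 0;.27 -.08 0 0 0 0;.25 -.08 0 0 0 0;0 0 0 0 0 0;0 0 0 0 0 0'>/dev/null
python3 go.py 336.7 296.2 93 -7.1
python3 -m jog '0 0 .4 0 0 0;0 0 .6 0 0 0;0 0 .7 0 0 0;0 0 .6 0 0 0;0 0 .4 0 0 0' >/dev/null
python3 -m jog '0 0 0 0 0 0;0 0 0 0 0 0'>/dev/null
python3 go.py 336.7 296.2 93 -7.1
```

```text
t 22.38 pos [304.6 290.1 202.2] turn [-0.01 -0.02  0.01] shift [ 0.778 -0.25   2.73 ] F [-0.8  0.7  0.3] open 1.0 grip 0.0 q [ 0.57 -0.26  2.08 -0.    1.32  2.27]
t 22.8 pos [336.6 295.3 201.3] turn [ 0.01  0.01 -0.01] shift [ 0.    -0.023  2.707] F [-0.9 -0.1  0.3] open 0.999 grip 0.0 q [ 0.54 -0.18  2.01 -0.    1.31  2.24]
t 23.38 pos [334.9 295.   92.9] turn [0.02 0.03 0.01] shift [ 0.042 -0.034 -0.003] F [ 0.3 -0.6  0.6] open 1.0 grip 0.0 q [ 0.55 -0.04  2.11  0.    1.08  2.24]
```

```bash
python3 -m jog '.02 -.03 0 0 0 0;0 0 0 0 0 0' >/dev/null
python3 -m jog '0 0 0 0 0 0;0 0 0 0 0 0;0 0 0 0 0 0;0 0 0 0 0 0;0 0 0 0 0 0' -1 >/dev/null
python3 -m jog '0 0 0 0 0 0;0 0 0 0 0 0;0 0 0 0 0 0'
python3 go.py 336.7 296.2 93 -7.1
python3 -m jog '0 0 -.2 0 0 0;0 0 -.4 0 0 0;0 0 -.6 0 0 0;0 0 -.7 0 0 0;0 0 -.6 0 0 0'>/dev/null
python3 -m jog '0 0 -.3 0 0 0;0 0 0 0 0 0;0 0 0 0 0 0'
python3 - <<'E'
from h import *
from cell import *
s=telemetry.observe(); m=camera_model("wrist");p,d=capture("wrist"); z=dict(p=p,d=d,**m); cv2.imwrite("pics/w7.png",p[:,:,::-1])
L=Ro.from_quat(s['eef_rot']).inv().apply(cloud(z).reshape(-1,3)-s['eef_pos'])
for lo,hi in((-40,-27),(-24,-10),(75,92)):
    k=(np.hypot(L[:,0],L[:,1])<35)&(L[:,2]>lo)&(L[:,2]<hi)&(abs(L[:,1])<(15 if lo<0 else 40)); P=L[k]
    if len(P)>5: print(lo,hi,len(P),circ(P),circ(P,24 if lo>0 else 19),P.min(0),P.max(0))
E
python3 go.py 574 3.9 94 -7.1
```

```text
time_s: 24.22
eef_pos: [337.1, 297.0, 94.1]
eef_rot: [0.998, -0.062, 0.0, -0.0]
contact_force: [0.4, 1.3, 5.2]
opening: 0.429
grip_force: 60.2
t 24.22 pos [337.1 297.   94.1] turn [-0.01 -0.01  0.01] shift [-0.009  0.021  0.028] F [0.4 1.3 5.2] open 0.429 grip 60.2 q [ 0.55 -0.04  2.1   0.    1.08  2.24]
time_s: 24.88
eef_pos: [336.7, 296.6, 205.6]
eef_rot: [0.998, -0.062, 0.0, -0.0]
contact_force: [0.9, -0.7, -2.0]
opening: 0.431
grip_force: 60.3
-40 -27 504 (array([0.47018932, 0.4908102 , 3.50645788]), np.float64(1.2667925090500425)) (array([-17.5563251 ,   0.40543978,  19.        ]), np.float64(2.362159607340021)) [ -5.50273308  -4.94266892 -31.78247339] [  6.10728155   5.80690497 -27.00451134]
-24 -10 4901 (array([ 1.35267814,  0.21519544, 13.94105817]), np.float64(3.7210092734350786)) (array([-2.11849023,  3.10855953, 19.        ]), np.float64(6.303699628404757)) [-18.37976997 -14.9880561  -23.98449271] [ 18.99299468  14.99509008 -10.01592554]
75 92 351 (array([-0.3069184 ,  0.58109823, 23.59165293]), np.float64(0.23111389730808785)) (array([-0.77326323,  0.56680723, 24.        ]), np.float64(0.2536780094123578)) [ -5.03318196 -22.76225903  75.0093593 ] [23.79883466 24.29600255 91.93714563]
t 24.93 pos [336.  296.2 204.4] turn [0.02 0.02 0.01] shift [6.808 6.517 2.761] F [-0.2 -0.9 -1.6] open 0.429 grip 60.3 q [ 0.55 -0.18  2.01 -0.    1.32  2.24]
```

View pics/w7.png

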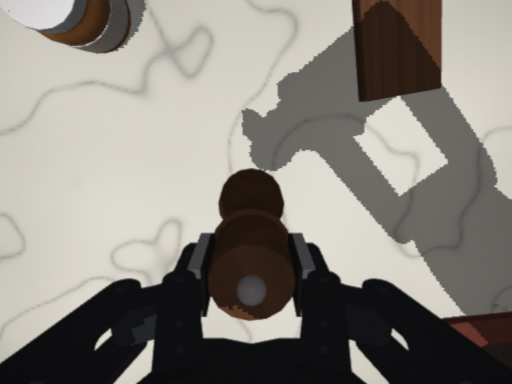

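The mill is held upright and centred at (251,265). I carry it to the gap.

```bash
python3 -m jog '.3 .28 0 0 0 0;.45 .43 0 0 0 0;.5 .48 0 0 0 0;.5 .48 0 0 0 0;.5 .48 0 0 0 0'>/dev/null
python3 -m jog '.5 .48 0 0 0 0;.5 .48 0 0 0 0;.5 .48 0 0 0 0;.5 .48 0 0 0 0;.5 .48 0 0 0 0'>/dev/null
python3 -m jog '.5 .48 0 0 0 0;.5 .48 0 0 0 0;.5 .48 0 0 0 0;.4 .38 0 0 0 0;.16 .12 0 0 0 0'>/dev/null
python3 -m jog '0 0 .4 0 0 0;0 0 .5 0 0 0;0 0 .5 0 0 0;0 0 .5 0 0 0;0 0 .3 0 0 0'>/dev/null
python3 -m jog '0 0 .1 0 0 0;0 0 0 0 0 0;0 0 0 0 0 0'>/dev/null
python3 go.py 574 3.9 94 -7.1
python3 - <<'E'
from m import *
from cell import *
m=camera_model("wrist");p,d=capture("wrist"); z=dict(p=p,d=d,**m); np.savez("w8.npz",**z); cv2.imwrite("pics/w8.png",p[:,:,::-1])
X=cloud(z).reshape(-1,3); print("plate",circ(blue(z)))
k=(np.hypot(X[:,0]-559.8,X[:,1]+109.8)<10)&(X[:,2]>48)&(X[:,2]<58); print("knob",k.sum(),X[k].mean(0) if k.any() else 0)
E
```

```text
t 26.85 pos [575.2   5.8 113.8] turn [-0.   -0.    0.01] shift [-0.024  0.05   0.496] F [ 0.8  0.  -1.4] open 0.429 grip 60.4 q [-0.13  0.23  1.77  0.    1.14  1.57]
plate (array([588.60312354, 117.65150416,  63.0724882 ]), np.float64(0.25945158775428195))
knob 593 [ 559.93491221 -108.71445912   53.10614787]
```

```bash
python3 -m jog '-.02 .03 .15 0 0 0;0 0 .15 0 0 0;0 0 .1 0 0 0;0 0 .05 0 0 0;0 0 0 0 0 0'>/dev/null
python3 -m jog '0 0 0 0 0 0;0 0 0 0 0 0'
python3 go.py 574.2 4 94 -7.1
```

```text
time_s: 27.48
eef_pos: [574.3, 4.4, 95.6]
eef_rot: [0.998, -0.062, 0.0, 0.0]
contact_force: [-0.1, 0.4, -2.0]
opening: 0.43
grip_force: 60.4
t 27.48 pos [574.3   4.4  95.6] turn [-0.   -0.    0.01] shift [-0.001  0.011  0.041] F [-0.1  0.4 -2. ] open 0.43 grip 60.4 q [-0.13  0.25  1.78  0.    1.11  1.56]
```

```bash
python3 -m jog '0 0 .02 0 0 0;0 0 .02 0 0 0;0 0 0 0 0 0'
python3 -m jog '0 0 .02 0 0 0;0 0 0 0 0 0;0 0 0 0 0 0'
python3 go.py 574.2 4 94 -7.1
```

```text
time_s: 27.73
eef_pos: [574.4, 4.4, 94.2]
eef_rot: [0.998, -0.062, 0.0, 0.0]
contact_force: [-0.8, 0.3, -0.3]
opening: 0.43
grip_force: 60.7
time_s: 27.98
eef_pos: [574.7, 4.4, 94.2]
eef_rot: [0.998, -0.062, 0.001, 0.0]
contact_force: [-1.5, 0.1, 5.8]
opening: 0.426
grip_force: 61.2
t 27.98 pos [574.7   4.4  94.2] turn [ 0.   -0.02  0.01] shift [-0.01   0.012  0.005] F [-1.5  0.1  5.8] open 0.426 grip 61.2 q [-0.13  0.25  1.78 -0.    1.1   1.56]
```

```bash
python3 -m jog '0 0 0 0 0 0;0 0 0 0 0 0;0 0 0 0 0 0;0 0 0 0 0 0' 1
python3 -m jog '0 0 -.2 0 0 0;0 0 -.5 0 0 0;0 0 -.7 0 0 0;0 0 -.7 0 0 0;0 0 -.6 0 0 0'>/dev/null
python3 -m jog '-.3 .3 0 0 0 0;-.5 .55 0 0 0 0;-.5 .6 0 0 0 0;-.5 .6 0 0 0 0;-.5 .6 0 0 0 0'>/dev/null
python3 -m jog '-.5 .6 0 0 0 0;-.5 .6 0 0 0 0;-.4 .4 0 0 0 0;-.2 .2 0 0 0 0;0 0 0 0 0 0'>/dev/null
python3 -m jog '0 0 0 0 0 0;0 0 0 0 0 0'
python3 go.py 436.5 -158 42 -7.1
python3 - <<'E'
from h import *
from cell import *
m=camera_model("wrist");p,d=capture("wrist"); z=dict(p=p,d=d,**m); cv2.imwrite("pics/w9.png",p[:,:,::-1])
X=cloud(z).reshape(-1,3)
near=np.hypot(X[:,0]-436.5,X[:,1]+158)<45
for lo,hi in((62,68),(45,60)):
    k=near&(X[:,2]>lo)&(X[:,2]<hi); P=X[k]; print(lo,hi,len(P),circ(P),P.min(0),P.max(0))
p,d=capture("top"); z=dict(p=p,d=d,**camera_model("top")); X=cloud(z).reshape(-1,3)
k=(np.hypot(X[:,0]-574,X[:,1]-4)<40)&(X[:,2]>80)&(X[:,2]<118); print("mill",k.sum(),X[k].min(0),X[k].max(0),circ(X[k],19))
E
```

```text
time_s: 28.32
eef_pos: [574.0, 4.4, 92.9]
eef_rot: [0.998, -0.062, -0.0, -0.0]
contact_force: [-0.6, -0.3, -0.2]
opening: 0.967
grip_force: 0.0
time_s: 29.73
eef_pos: [398.0, -152.8, 201.6]
eef_rot: [0.998, -0.062, 0.0, 0.0]
contact_force: [0.7, -0.2, -0.2]
opening: 1.0
grip_force: 0.0
t 29.73 pos [ 398.  -152.8  201.6] turn [ 0.   -0.01  0.01] shift [0.972 0.009 3.989] F [ 0.7 -0.2 -0.2] open 1.0 grip 0.0 q [-0.55 -0.24  2.06  0.    1.32  1.14]
62 68 594 (array([ 435.66317732, -159.50067558,   23.17778115]), np.float64(0.8879988850146826)) [ 411.04023305 -183.76002878   62.03937678] [ 460.03707066 -134.83502058   66.72868292]
45 60 224 (array([ 436.66436746, -159.58960272,   22.7091856 ]), np.float64(0.5544956467426908)) [ 413.51850651 -181.5607149    45.04803028] [ 460.23267876 -137.44140979   59.93513482]
mill 178 [556.52175127 -15.72217581  80.36325714] [592.32551584  24.21360356 117.79846273] (array([575.78631973,   4.42675858,  19.        ]), np.float64(6.049745661302141))
```

View pics/w9.png

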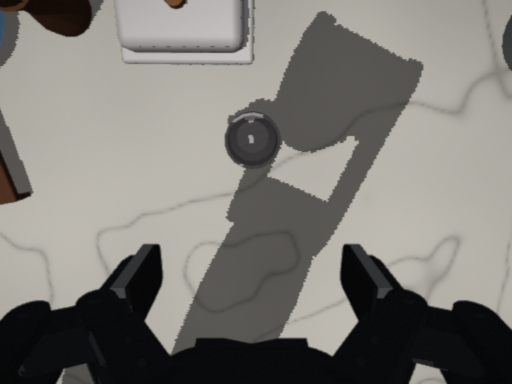

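The egg cup is at (252,140), fitted at (435.6, −159.4). The mill is standing on target. I go to grasp the egg cup.

```bash
python3 -m jog '.3 .02 0 0 0 0;.4 .02 0 0 0 0;.25 .01 0 0 0 0;0 0 0 0 0 0;0 0 0 0 0 0'>/dev/null
python3 -m jog '0 0 .4 0 0 0;0 0 .6 0 0 0;0 0 .7 0 0 0;0 0 .7 0 0 0;0 0 .5 0 0 0'>/dev/null
python3 -m jog '0 0 .3 0 0 0;0 0 0 0 0 0;0 0 0 0 0 0'
python3 go.py 435.6 -159.4 42 -7.1
```

```text
time_s: 30.92
eef_pos: [434.0, -159.1, 72.6]
eef_rot: [0.998, -0.061, -0.001, -0.0]
contact_force: [-0.1, -0.2, 0.6]
opening: 1.004
grip_force: 0.0
t 30.92 pos [ 434.  -159.1   72.6] turn [-0.01  0.03  0.01] shift [0.04  0.003 0.766] F [-0.1 -0.2  0.6] open 1.004 grip 0.0 q [-0.52  0.03  2.08 -0.    1.03  1.17]
```

```bash
python3 -m jog '.03 0 .25 0 0 0;0 0 .25 0 0 0;0 0 .2 0 0 0;0 0 .07 0 0 0;0 0 0 0 0 0'>/dev/null
python3 go.py 435.6 -159.4 42 -7.1
python3 -m jog '0 0 0 0 0 0;0 0 0 0 0 0;0 0 0 0 0 0;0 0 0 0 0 0;0 0 0 0 0 0' -1 >/dev/null
python3 -m jog '0 0 0 0 0 0;0 0 0 0 0 0'
python3 go.py 435.6 -159.4 42 -7.1
python3 -m jog '0 0 -.2 0 0 0;0 0 -.4 0 0 0;0 0 -.6 0 0 0;0 0 -.7 0 0 0;0 0 -.6 0 0 0'>/dev/null
python3 -m jog '0 0 -.4 0 0 0;0 0 0 0 0 0;0 0 0 0 0 0'
python3 go.py 588.4 118 48 -7.1
python3 - <<'E'
from h import *
from cell import *
s=telemetry.observe(); m=camera_model("wrist");p,d=capture("wrist"); z=dict(p=p,d=d,**m); cv2.imwrite("pics/w10.png",p[:,:,::-1])
L=Ro.from_quat(s['eef_rot']).inv().apply(cloud(z).reshape(-1,3)-s['eef_pos'])
for lo,hi in((-27,-18),(30,45)):
    k=(np.hypot(L[:,0],L[:,1])<35)&(L[:,2]>lo)&(L[:,2]<hi)&(abs(L[:,1])<(22 if lo<0 else 40)); P=L[k]
    if len(P)>5: print(lo,hi,len(P),circ(P),P.min(0),P.max(0))
E
```

```text
t 31.33 pos [ 435.3 -159.4   41.2] turn [-0.01  0.03  0.01] shift [ 0.008 -0.001 -0.02 ] F [-1.   0.3 -1. ] open 1.0 grip 0.0 q [-0.52  0.09  2.09 -0.    0.96  1.17]
time_s: 31.92
eef_pos: [436.7, -160.0, 43.1]
eef_rot: [0.998, -0.062, 0.001, 0.0]
contact_force: [-0.8, 2.2, 5.5]
opening: 0.549
grip_force: 61.3
t 31.92 pos [ 436.7 -160.    43.1] turn [ 0.01 -0.02  0.01] shift [-0.029 -0.013  0.026] F [-0.8  2.2  5.5] open 0.549 grip 61.3 q [-0.52  0.09  2.09  0.    0.96  1.17]
time_s: 32.58
eef_pos: [436.5, -160.2, 159.1]
eef_rot: [0.998, -0.062, 0.001, 0.001]
contact_force: [-0.7, 0.3, -1.3]
opening: 0.547
grip_force: 61.6
t 32.58 pos [ 436.5 -160.2  159.1] turn [ 0.01 -0.03  0.01] shift [ 2.908 -7.37   2.778] F [-0.7  0.3 -1.3] open 0.547 grip 61.6 q [-0.52 -0.09  2.02 -0.    1.21  1.17]
-27 -18 2752 (array([-0.10260792,  0.53388896, 23.04354372]), np.float64(0.9390175886361206)) [-26.32481135 -21.98701072 -23.64402694] [ 24.76461341  21.99742565 -18.00318422]
30 45 1414 (array([-4.99189973, -0.50481236, 22.28866575]), np.float64(2.693201944407549)) [ -2.33839646 -23.15173736  33.04823319] [21.77021925 21.85950553 44.79239785]
```

View pics/w10.png

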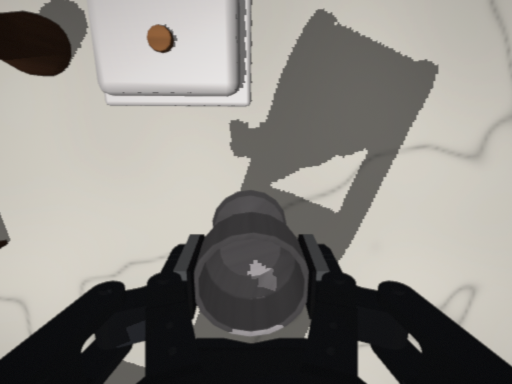

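The egg cup is held upright and centred at (250,280). I raise it well above the mill and carry it to the plate.

```bash
python3 -m jog '0 0 -.4 0 0 0;0 0 -.6 0 0 0;0 0 -.5 0 0 0;.15 -.35 0 0 0 0;.2 -.5 0 0 0 0'>/dev/null
python3 -m jog '.22 -.56 0 0 0 0;.22 -.56 0 0 0 0;.22 -.56 0 0 0 0;.22 -.56 0 0 0 0;.22 -.56 0 0 0 0'>/dev/null
python3 -m jog '.22 -.56 0 0 0 0;.22 -.56 0 0 0 0;.22 -.56 0 0 0 0;.22 -.56 0 0 0 0;.22 -.56 0 0 0 0'>/dev/null
python3 -m jog '.22 -.56 0 0 0 0;.1 -.36 0 0 0 0;0 0 0 0 0 0;0 0 0 0 0 0;0 0 0 0 0 0'>/dev/null
python3 go.py 588.4 118 49 -7.1
python3 -m jog '0 0 .4 0 0 0;0 0 .6 0 0 0;0 0 .6 0 0 0;0 0 .6 0 0 0;0 0 .5 0 0 0'>/dev/null
python3 -m jog '0 0 .3 0 0 0;0 0 .2 0 0 0;0 0 0 0 0 0;0 0 0 0 0 0'>/dev/null
python3 go.py 588.4 118 49 -7.1
```

```text
t 34.3 pos [585.4 117.9 217.2] turn [0.01 0.03 0.01] shift [ 0.073 -0.013  4.204] F [-0.2 -0.3 -0.6] open 0.547 grip 61.8 q [ 0.07  0.17  1.63 -0.    1.34  1.76]
t 35.05 pos [586.6 118.2  90.9] turn [ 0.   -0.01  0.  ] shift [ 4.600e-02 -1.000e-03  1.047e+00] F [-0.5  0.3  0.8] open 0.548 grip 61.8 q [ 0.07  0.31  1.72 -0.    1.11  1.76]
```

```bash
python3 -m jog '.04 0 .25 0 0 0;0 0 .3 0 0 0;0 0 .25 0 0 0;0 0 .1 0 0 0;0 0 0 0 0 0'>/dev/null
python3 -m jog '0 0 .05 0 0 0;0 0 0 0 0 0;0 0 0 0 0 0'
python3 go.py 588.4 118 49 -7.1
```

```text
time_s: 35.72
eef_pos: [588.2, 118.5, 52.6]
eef_rot: [0.998, -0.062, 0.0, -0.0]
contact_force: [0.2, 0.3, 0.1]
opening: 0.546
grip_force: 61.8
t 35.72 pos [588.2 118.5  52.6] turn [-0.   -0.01  0.01] shift [0.007 0.011 0.091] F [0.2 0.3 0.1] open 0.546 grip 61.8 q [ 0.07  0.37  1.73 -0.    1.04  1.76]
```

```bash
python3 -m jog '0 0 .04 0 0 0;0 0 .03 0 0 0;0 0 0 0 0 0;0 0 0 0 0 0'
python3 -m jog '0 0 .02 0 0 0;0 0 0 0 0 0;0 0 0 0 0 0'
python3 go.py 588.4 118 49 -7.1
```

```text
time_s: 36.05
eef_pos: [587.8, 118.4, 49.5]
eef_rot: [0.998, -0.062, -0.0, 0.0]
contact_force: [0.2, -0.5, -0.9]
opening: 0.55
grip_force: 61.8
time_s: 36.3
eef_pos: [588.2, 118.5, 49.2]
eef_rot: [0.998, -0.062, 0.0, -0.0]
contact_force: [-0.6, -0.1, 2.1]
opening: 0.548
grip_force: 62.0
t 36.3 pos [588.2 118.5  49.2] turn [-0.   -0.01  0.01] shift [0.008 0.01  0.004] F [-0.6 -0.1  2.1] open 0.548 grip 62.0 q [ 0.07  0.37  1.73 -0.    1.04  1.76]
```

```bash
python3 -m jog '0 0 0 0 0 0;0 0 0 0 0 0;0 0 0 0 0 0;0 0 0 0 0 0' 1
python3 -m jog '0 0 -.2 0 0 0;0 0 -.5 0 0 0;0 0 -.7 0 0 0;0 0 -.8 0 0 0;0 0 -.8 0 0 0'>/dev/null
python3 -m jog '0 0 -.7 0 0 0;0 0 -.5 0 0 0;-.4 0 0 0 0 0;-.6 0 0 0 0 0;-.6 0 0 0 0 0'>/dev/null
python3 -m jog '-.6 0 0 0 0 0;-.6 0 0 0 0 0;-.5 0 0 0 0 0;-.2 0 0 0 0 0;0 0 0 0 0 0'>/dev/null
python3 -m jog '0 0 0 0 0 0;0 0 0 0 0 0;0 0 0 0 0 0'
python3 - <<'E'
from m import *
from cell import *
for n in("wrist","top","scene"):
    m=camera_model(n);p,d=capture(n); z=dict(p=p,d=d,**m); X=cloud(z).reshape(-1,3)
    cv2.imwrite(f"pics/end_{n}.png",cv2.resize(p[:,:,::-1],(800,600))); print(n,"plate",circ(blue(z)))
    for nm,x,y,lo,hi,r in(("egg",588,118,60,75,25),("cup",605,252,70,82,30),("mill",574,4,95,118,19),("salt",760,88,40,65,19),("jar",505,425,85,100,34),("can",495,-450,100,115,42)):
        k=(np.hypot(X[:,0]-x,X[:,1]-y)<r+18)&(X[:,2]>lo)&(X[:,2]<hi)
        if k.sum()>30: P=X[k]; print(" ",nm,k.sum(),"bbox mid",((P.min(0)+P.max(0))/2).round(1),"size",np.ptp(P,axis=0).round(1),"circ",circ(P)[0].round(1))
E
```

```text
time_s: 36.63
eef_pos: [587.7, 118.4, 48.6]
eef_rot: [0.998, -0.062, -0.0, 0.0]
contact_force: [0.2, 0.3, -0.3]
opening: 1.003
grip_force: 0.0
time_s: 38.13
eef_pos: [449.9, 135.4, 216.9]
eef_rot: [0.998, -0.062, 0.0, -0.0]
contact_force: [-1.2, -0.2, -0.7]
opening: 0.998
grip_force: 0.0
wrist plate (array([580.01328748, 118.98147502,  55.68817343]), np.float64(16.771367553567373))
  egg 612 bbox mid [582.2 118.8  66.3] size [39.5 49.3 12.5] circ [586.2 118.9  22.9]
  cup 1151 bbox mid [595.  251.5  75. ] size [43.4 59.8  9.9] circ [602.8 250.7  27.7]
  mill 1587 bbox mid [567.3   5.1 106.5] size [23.5 36.4 22.9] circ [574.8   6.7  15.7]
top plate (array([590.02401888, 116.92885524,  59.93274338]), np.float64(1.0753070440603816))
  egg 91 bbox mid [588.6 119.8  67.3] size [48.6 48.9 13.9] circ [587.8 119.2  23.2]
  cup 139 bbox mid [604.7 253.3  76. ] size [59.3 61.1 11.8] circ [604.1 252.   27.8]
  mill 160 bbox mid [574.5   4.6 106.6] size [35.1 36.3 22.6] circ [574.2   4.4  14.2]
  salt 138 bbox mid [760.3  90.7  51.8] size [31.8 31.5 23.5] circ [759.2  90.5  12. ]
  jar 486 bbox mid [506.3 427.7  92.5] size [57.  61.6 14.6] circ [505.9 425.4  21.6]
  can 874 bbox mid [ 496.4 -453.3  107.2] size [79.2 79.6 14.3] circ [ 495.7 -452.6   28.1]
scene plate (array([588.17496823, 117.06709331,  60.61968731]), np.float64(17.472001173240297))
  egg 124 bbox mid [587.9 118.9  67.2] size [51.9 50.8 14.4] circ [588.  118.9  23.4]
  cup 124 bbox mid [604.1 251.5  75.5] size [60.6 59.7 10.9] circ [604.5 251.6  28. ]
  mill 150 bbox mid [575.4   3.4 106.9] size [39.  37.1 22.2] circ [576.6   3.4  15.5]
  salt 135 bbox mid [760.4  89.1  51.7] size [34.6 31.1 22.6] circ [762.3  88.4  11.9]
  jar 252 bbox mid [505.8 427.8  92.5] size [61.9 62.6 14.8] circ [507.6 424.6  22.7]
  can 730 bbox mid [ 494.8 -454.8  107.5] size [80.4 79.7 14.8] circ [ 499.  -455.    28.9]
```

View pics/end_scene.png

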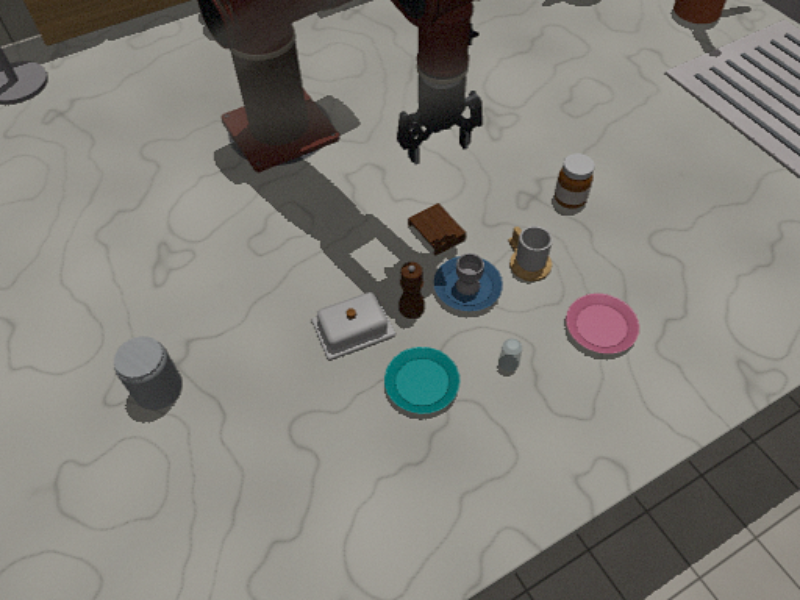

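View pics/end_wrist.png

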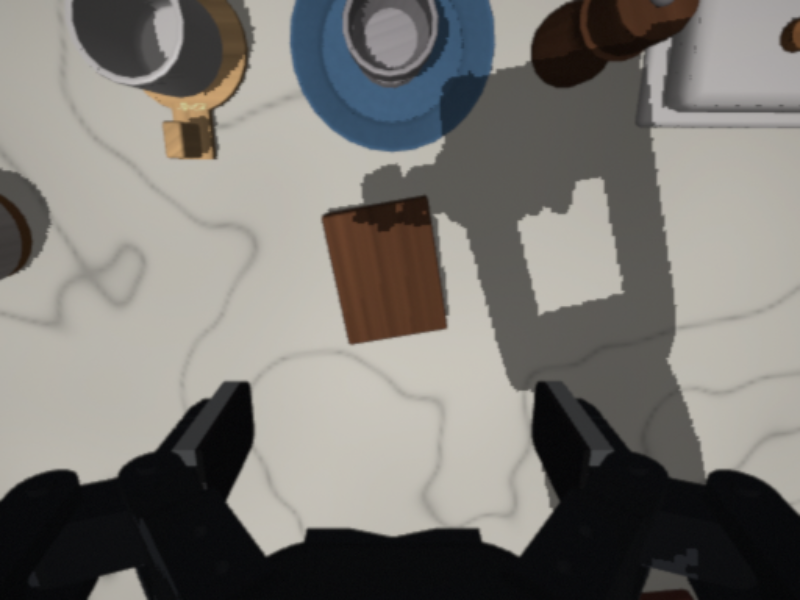

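The scene view shows everything upright. The cup is on the coaster at (531,255), the egg cup on the blue plate at (468,275), and the mill in the gap at (411,290). The bystanders are unmoved and the gripper is clear, so I hand in.

```bash
python3 -c "from cell import bot; print(bot.close_job())"
```

```text
the job is handed in; nothing more can be done
None
```

The breakfast place is laid and handed in after about 38 s: coaster, cup, mill and egg cup each within about 1 to 2 mm of target by the cameras, all upright and let go, and the jam jar, canister and salt shaker not touched.

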